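# Key the sample carrier into the spinner and clamp it

## Task

Load the round sample carrier into the well of the sample spinner: turn it with light pressure until its keys drop into the slots of the drive hub and you feel it sit fully home, then swing the red-gripped clamp bar fully down over it and let go. Never press the carrier against the spinner with more than 30 N, never bring the clamp down on a carrier that still sits proud, and leave the bottle, beaker and slide box where they stand.

Things in the scene. Friction and masses are not known exactly. Their poses are not given: they have to be found in the camera images.
- carrier: Loose sample carrier, 0.2 kg: aluminium disc 70 mm across, 8 mm thick, with a blue grip post 24 x 24 x 42 mm on its centre and four keys under it. Origin: centre, level with the keys' undersides; disc underside 6 mm, disc top 14 mm, post top 56 mm above it. Post faces and keys look along its x and y. It starts standing on its keys on the table.
- carrier_keys (a point): On the carrier, at its origin, same axes: centre of the four keys. They lie along +x, -x, +y and -y, 18 to 27 mm from the centre, 6 mm wide and 6 mm tall; yellow marks on the disc's top show them. Keys not over slots: the carrier rides on the hub 6 mm proud. Aligned within about 4 degrees it drops home.
- spinner: Fixed sample spinner: white housing 120 x 190 mm (x by y; middle 20 mm towards +y of the origin), 30 mm high, with a round black well (inner radius 36.7, outer 44 mm, sloped lead-in rim, top 57 mm above the table) and two dark hinge posts for the clamp. Origin: on the table under the well's centre, z up, +y from the well to the clamp hinge.
- hub_top (a point): On the well's axis, 40 mm above the table: top of the steel drive hub (radius 30 mm) in the well. It has four slots 90 degrees apart, 9.6 mm wide, deeper than the keys. It stopped at an arbitrary angle, NOT measured (this point's axes are the spinner's); a brake holds it up to 3 N m. It is sprung: from 4 N it sinks 1 mm per 4 N, 3 mm at most. A 90 degree turn always passes a slot position.
- seat (a point): On the spinner, on the axis of the well 34 mm above the table: where the carrier's origin lies when the carrier is fully home. Axes as the spinner.
- clamp_hinge (a point): On the spinner: middle of the clamp's hinge axis, 95 mm from the well's axis towards the spinner's +y and 96 mm above the table. The hinge axis runs along the spinner's x.
- clamp (a joint): Clamp bar angle, rad: 0 closed (level over the well, pointing to the spinner's -y, underside about 1 mm above the post of a fully seated carrier), pi/2 upright, up to 2.15 leaning back. It stays where it is left (0.14 N m friction, bar 0.12 kg). A proud carrier stops it at about 0.05.
- clamp_grip (a point): Middle of the upper (outer) face of the red grip at the end of the clamp bar, 142 mm from the hinge axis along the bar and 11 mm out from the bar's centre line. Grip 46 mm long, 26 wide, 16 thick; steel bar 22 wide, 10 thick, its centre line through the hinge axis.
- stain_bottle: Bystander: loose amber bottle, 36 mm across, 75 mm tall; origin at the centre of its underside.
- beaker: Bystander: loose clear beaker, 56 mm across, 70 mm tall; origin at the centre of its underside.
- slide_box: Bystander: loose green box of slides, 36 x 88 x 32 mm; origin at the centre of its underside.

How it is judged:
By the outcome, as a careful person would: the job done as asked, in the order asked, and still so for the second after the job is handed in, with the robot touching nothing.
It also fails if it takes over 70 s, if anything falls off the work surface, if the arm or the gripper's body presses on something with over 40 N, if the wrist force passes 120 N, or if a joint passes its speed limit or range.

## Robot

A 6-joint arm with a two-finger parallel gripper is mounted at the origin on the work surface. World frame = base frame: x ahead of the robot, y to its left, z up, the work surface at z = 0. Lengths are in m, angles in rad, forces in N, time in s.
With the tool pointing down it reaches from about 0.25 to 0.775 m from the base axis. Payload 4 kg.
Tool frame: the origin (TCP) lies at the very end of the fingers, on their centre line; the grasp point (between the pads) lies 19 mm behind it; z points along the fingers, y is the line along which they close (so a half turn about z gives the same grasp; the last joint's range is limited). The gripper opens to 94 mm and grips with 3 to 60 N. Pads are 16 mm wide; open, the fingers measure 119 mm over their backs; the gripper's body (75 mm by 177 mm) begins 78 mm behind the grasp point.
Start: joints at [1.196, 0.087, 1.371, -0, 1.684, -0.103], TCP at [0.148, 0.53, 0.206] pointing down, gripper open.
Joint ranges: [-3.1, 3.1], [-0.76, 2.03], [0.27, 2.55], [-1.08, 4.22], [0.17, 2.65], [-2.57, 2.57]. Speed limits (rad/s): [2.79, 2.79, 3.14, 3.14, 3.14, 3.14].

## Interface

Orientations are given as [roll, pitch, yaw] about the fixed x, y, z axes, in that order (R = Rz(yaw) Ry(pitch) Rx(roll)).
In Python, from bench import robot, vision gives the robot as it stands.
- The arm moves only by the shell command python3 -m crank 'ROWS'. ROWS is JSON, a list of rows, each a list of 3 entries, a list of its own where there are three numbers: the closure, from 0 (fully open) to 1 (shut), then the shift along the tool's x, y, z in m, then the turn, a rotation vector about the tool's x, y, z in degrees. A call has 1 to 8 rows; each row shifts and turns the commanded pose from where the row before left it, along the tool's axes as they then stand; what a row does not reach is not made up. A row lasts 1/10 s, in which the tool goes at most 50 mm and 8.59 degrees, less where a joint would pass 70% of its speed; a pose out of reach is approached as far as the arm can. A call with a gripper value outside its range is refused whole. The fingers move at their own pace and stop on an object; the grip force is fixed at half the most. Time passes only in rows, so rows that do not move let the fingers close. It gives the time, the measured TCP pose, the force, the opening and the grip force at its end, in the units of the state.
- robot.get_obs(): the state, without advancing time (a new reading comes with each control period).
- vision.snapshot(name): name is "side" or "top"; returns a dict with "color" (384x512x3 uint8, red, green, blue), "z_map" (384x512 float32, m along the optical axis (not along the pixel's ray), 0 where there is no reading), "fx", "fy", "cx", "cy" (pixels), "dist" ([k1, k2, p1, p2, k3] as OpenCV has them; the pictures are not rectified), "R" (3x3) and "t" (3): a world point X has camera coordinates R X + t. Camera axes: x right, y down, z forward; pixel columns grow to the right and rows downward; lengths in m; the calibration is good to about 2 mm. A picture is of the moment at which its call begins.
- robot.close_job(): hands the job in; it is judged then, once.
The state is a dict: "time": time; "joint_positions": joint angles; "qvel": joint speeds; "joint_torque": joint torques, N m; "tool_pos": TCP position; "ee_rot": TCP orientation; "wrist_force": force on the tool from outside, world axes, zero at the start; "wrist_torque": the same for the moment, N m; "width": finger opening in m; "finger_force": force on a finger pad.
Only numpy, scipy, OpenCV 4.12 (cv2) and the standard library are available. Lean on these libraries where they do the work, as an engineer would, in place of code of your own. Each camera call takes 0.05 s, during which the arm holds its last target. There are 200 camera calls.

## Working session

There is one attempt and no reset: what is moved stays moved. The work goes in short steps, Python scripts to look and compute and a shell command to move; the robot and the scene stay as the last step left them, time stands still between calls to the robot, and variables do not carry over. Pictures are saved under pics/ and viewed, at most 10 in all, crops included, and the job is handed in when it is done.

```bash
ls; mkdir -p pics; python3 - <<'E'
from bench import robot, vision
import cv2, numpy as np
o=robot.get_obs(); print(o)
ims=[]
for n in("side","top"):
    s=vision.snapshot(n); np.savez(f"{n}0.npz",**s)
    cv2.imwrite(f"pics/{n}0.png",s["color"][...,::-1])
    print(n,s["fx"],s["fy"],s["cx"],s["cy"],s["dist"],s["R"],s["t"])
E
```

```text
pics
{'time': 0.0, 'joint_positions': array([ 1.19589540e+00,  8.79368056e-02,  1.37224077e+00, -3.36717270e-05,
        1.68359831e+00, -1.03094827e-01]), 'qvel': array([-0.00081457, -0.00167051,  0.00075671,  0.00083226, -0.00132486,
        0.00104516]), 'joint_torque': array([ 4.49739200e-04, -3.40189147e+01, -3.02421105e+01,  7.16934213e-02,
        3.30490828e-02, -1.57080931e-04]), 'tool_pos': array([0.14747033, 0.5292908 , 0.20432097]), 'ee_rot': array([-3.13941757e+00, -1.91392763e-04,  2.86978259e+00]), 'wrist_force': array([ 0.40110289,  0.21404743, -0.28503428]), 'wrist_torque': array([0.01372886, 0.01691856, 0.04787037]), 'finger_force': 0.0, 'width': 0.09384447787676926}
side 374.30303995611274 374.30303995611274 256.7770956672495 187.61327674847107 [-0.04056076  0.          0.          0.          0.        ] [[-0.98823927 -0.1525504  -0.01056012]
 [-0.09665815  0.67668899 -0.72989672]
 [ 0.11849195 -0.72029188 -0.68347587]] [0.63558299 0.13692625 0.69029743]
top 347.2356349742968 347.2356349742968 261.07464177005795 195.02757063633229 [-0.10873356  0.          0.          0.          0.        ] [[ 0.02715152 -0.99926192  0.02717383]
 [-0.98442861 -0.03145162 -0.17294826]
 [ 0.17367527 -0.02205489 -0.98455598]] [-0.03883159  0.62627818  0.78546918]
```

View pics/top0.png

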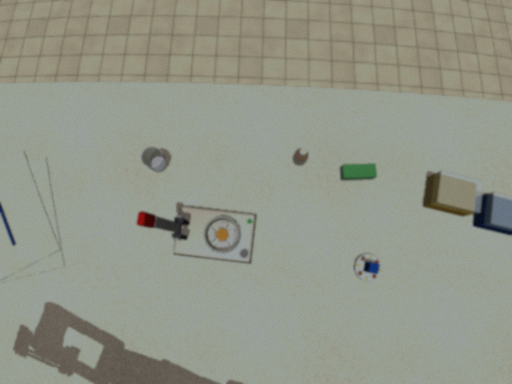

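View pics/side0.png

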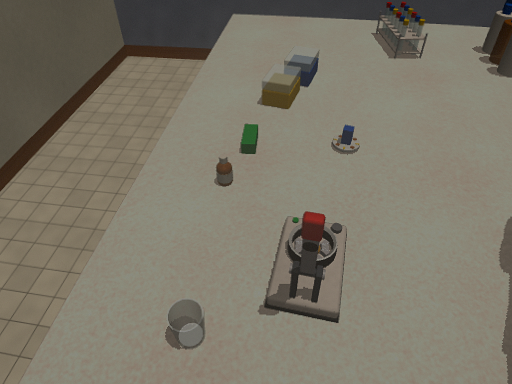

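The top view shows the carrier at about (367,267), the spinner's well at (222,234) with the clamp leaning back to the left (red grip at 147,219), the bottle at (300,156), beaker (157,159) and box (358,171). In the side view the carrier is at (346,140), the well at (312,243).

```bash
cat > h.py <<'E'
import numpy as np, cv2
def K(s): return np.array([[s["fx"],0,s["cx"]],[0,s["fy"],s["cy"]],[0,0,1.]])
def ray(s,px,z):
    """pixels -> world points on plane height z"""
    u=cv2.undistortPoints(np.array(px,float).reshape(-1,1,2),K(s),np.array(s["dist"],float)).reshape(-1,2)
    R=np.array(s["R"]);t=np.array(s["t"])
    d=np.c_[u,np.ones(len(u))]@R; c=-R.T@t
    return c+d*((z-c[2])/d[:,2])[:,None]
def proj(s,X):
    return cv2.projectPoints(np.array(X,float).reshape(-1,1,3),cv2.Rodrigues(np.array(s["R"]))[0],np.array(s["t"],float),K(s),np.array(s["dist"],float))[0].reshape(-1,2)
E
python3 - <<'E'
import numpy as np,cv2
from h import *
s=dict(np.load("top0.npz"));d=dict(np.load("side0.npz"))
def crop(s,x,y,w,h,k): return cv2.resize(s["color"][y:y+h,x:x+w,::-1],None,fx=k,fy=k,interpolation=cv2.INTER_CUBIC)
a=crop(s,130,190,140,90,5); 
b=np.hstack([crop(s,345,245,45,45,6),crop(d,320,115,60,45,6)])
b=cv2.copyMakeBorder(b[:150*2-30,:700],0,0,0,max(0,700-b.shape[1]),cv2.BORDER_CONSTANT)
out=np.vstack([a[:330],b]); cv2.imwrite("pics/crop1.png",out); print(out.shape)
for n,s in(("top",s),("side",d)):
    hsv=cv2.cvtColor(s["color"],cv2.COLOR_RGB2HSV)
    roi=np.zeros(hsv.shape[:2],np.uint8)
    if n=="top": roi[245:290,345:390]=1
    else: roi[115:160,325:370]=1
    m=cv2.inRange(hsv,(100,120,40),(130,255,255))*roi
    ys,xs=np.nonzero(m); print(n,"blue",xs.min(),xs.max(),ys.min(),ys.max(),xs.mean(),ys.mean())
    print(ray(s,[[xs.mean(),ys.mean()]],0.035 if n=="side" else .05))
    zm=s["z_map"]; print("z",zm[int(ys.mean()),int(xs.mean())])
s=dict(np.load("top0.npz"))
print(ray(s,[[222,234]],.057), ray(s,[[176.5,205],[256,213],[251,263],[174.5,255]],.03),ray(s,[[147,219]],.23))
print(proj(s,[[.148,.53,.2]]))
E
```

```text
(600, 700, 3)
top blue 367 378 263 272 372.6774193548387 267.3763440860215
[[ 0.45977423 -0.29401892  0.05      ]]
z 0.8135134
side blue 344 353 125 131 348.42857142857144 127.92857142857143
[[ 0.45561896 -0.32525452  0.035     ]]
z 0.918014
[[0.53020755 0.06968369 0.057     ]] [[ 0.59976097  0.1882764   0.03      ]
 [ 0.58609756 -0.00956785  0.03      ]
 [ 0.46388807 -0.00104648  0.03      ]
 [ 0.47703841  0.18533007  0.03      ]] [[0.54334864 0.19824709 0.23      ]]
[[-13.12309178 405.62200507]]
```

View pics/crop1.png

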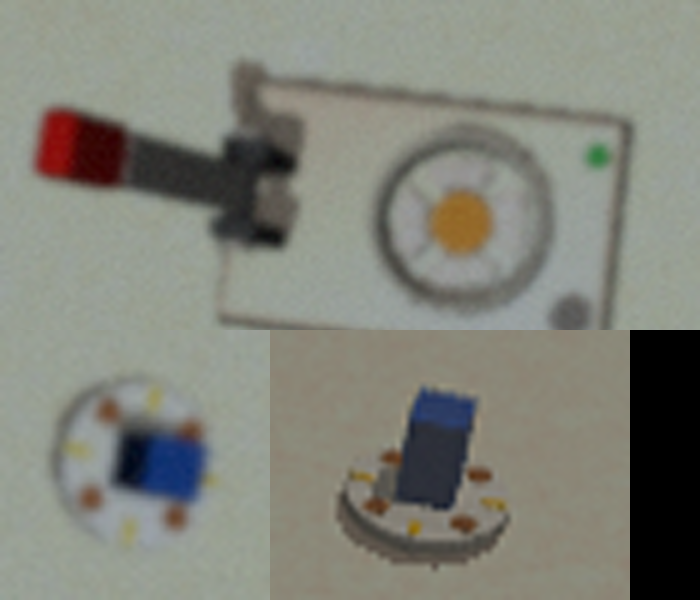

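The crop shows four yellow marks on the carrier (crop px 153,400 / 77,450 / 128,530 / 208,480), roughly 10° off the world axes. The hub has thin dark slot lines around its orange cap (462,222), near the diagonals.

```bash
python3 - <<'E'
import numpy as np,cv2
from h import *
s=dict(np.load("top0.npz"));d=dict(np.load("side0.npz"))
# carrier marks
def marks(s,x0,y0,x1,y1):
    hsv=cv2.cvtColor(s["color"],cv2.COLOR_RGB2HSV); m=cv2.inRange(hsv,(21,70,110),(33,255,255)); r=np.zeros_like(m); r[y0:y1,x0:x1]=1
    n,l,st,c=cv2.connectedComponentsWithStats(m*r); return c[1:],st[1:,4]
for nm,q,b in(("top",s,(350,248,388,288)),("side",d,(325,120,365,160))):
    c,a=marks(q,*b); print(nm,a); print(np.c_[c,ray(q,c,.014)].round(4))
p=np.array([[153,70],[77,120],[128,200],[208,150.]])/6-.5+[345,245]
w=ray(s,p,.014);print(w,w.mean(0)); 
for i,j in((0,2),(3,1)): v=w[i]-w[j];print(np.degrees(np.arctan2(v[1],v[0])))
p=np.array([[632-270,475-330],[765-270,505-330],[685-270,528-330],])/6
p=np.array([[362-270,475-330],[492-270,505-330],[415-270,528-330]])/6-.5+[320,115]
w2=ray(d,p,.014);print("side",w2,(w2[0]+w2[1])/2)
# orange cap
for nm,q,b in(("top",s,(205,220,240,250)),("side",d,(285,225,335,262))):
    hsv=cv2.cvtColor(q["color"],cv2.COLOR_RGB2HSV);m=cv2.inRange(hsv,(10,120,90),(24,255,255));r=np.zeros_like(m);r[b[1]:b[3],b[0]:b[2]]=1
    M=cv2.moments(m*r,True); 
    if M["m00"]: c=[M["m10"]/M["m00"],M["m01"]/M["m00"]];print(nm,"cap",M["m00"],c,ray(q,[c],.04))
# well rim radial profile: mean grey on circles z=.057 about guess, per 45deg
g=cv2.cvtColor(s["color"],cv2.COLOR_RGB2GRAY).astype(np.float32)
C=np.array([.5303,.0703])
def samp(r,a,z):
    X=np.c_[C[0]+r*np.cos(a),C[1]+r*np.sin(a),np.full(len(a),z)]
    uv=proj(s,X).astype(np.float32); return cv2.remap(g,uv[:,0].reshape(-1,1),uv[:,1].reshape(-1,1),cv2.INTER_CUBIC).ravel()
a=np.radians(np.arange(0,360,5))
v=sum(samp(r,a,.04) for r in(.020,.0225,.025))/3
print(v.reshape(-1,18).astype(int)); print("fold",v.reshape(4,18).mean(0).astype(int))
E
```

```text
top [3 3 2]
[[ 3.700000e+02  2.560000e+02  4.871000e-01 -3.001000e-01  1.400000e-02]
 [ 3.570000e+02  2.643333e+02  4.659000e-01 -2.663000e-01  1.400000e-02]
 [ 3.660000e+02  2.785000e+02  4.311000e-01 -2.891000e-01  1.400000e-02]]
side [4 7 4]
[[ 3.355000e+02  1.390000e+02  4.857000e-01 -3.017000e-01  1.400000e-02]
 [ 3.571429e+02  1.434286e+02  4.316000e-01 -2.903000e-01  1.400000e-02]
 [ 3.435000e+02  1.475000e+02  4.660000e-01 -2.682000e-01  1.400000e-02]]
[[ 0.4867185  -0.30010164  0.014     ]
 [ 0.46548959 -0.2671218   0.014     ]
 [ 0.43276748 -0.28867544  0.014     ]
 [ 0.45374243 -0.32345878  0.014     ]] [ 0.4596795  -0.29483941  0.014     ]
-11.957880153497243
-101.77832151350411
side [[ 0.48738214 -0.30296565  0.014     ]
 [ 0.43324572 -0.28907249  0.014     ]
 [ 0.46557359 -0.26828625  0.014     ]] [ 0.46031393 -0.29601907  0.014     ]
top cap 95.0 [221.89473684210526, 234.0] [[0.53120924 0.07140931 0.04      ]]
side cap 8.0 [318.625, 248.75] [[0.51874332 0.07676225 0.04      ]]
[[144 144 143 143 143 143 143 146 151 152 147 139 132 133 138 141 143 143]
 [143 142 144 144 143 139 131 133 145 153 154 151 148 148 152 153 152 151]
 [150 150 153 154 152 150 145 143 143 149 155 155 152 152 153 153 153 153]
 [151 150 152 154 154 154 151 149 147 149 152 147 137 132 136 143 148 147]]
fold [147 146 148 149 148 146 142 143 146 151 152 148 142 141 145 148 149 148]
```

```bash
python3 -m crank '[[0,[0,0,0],[0,0,8.5]],[0,[0,0,0],[0,0,8.5]],[0,[0,0,0],[0,0,8.5]],[0,[0,0,0],[0,0,8.5]],[0,[0,0,0],[0,0,8.5]],[0,[0,0,0],[0,0,8.5]],[0,[0,0,0],[0,0,8.5]],[0,[0,0,0],[0,0,8.5]]]'; python3 -m crank '[[0,[0,0,0],[0,0,8.5]],[0,[0,0,0],[0,0,8.5]],[0,[0,0,0],[0,0,1.3]],[0,[0,0,0],[0,0,0]]]'
cat >> h.py <<'E'
from scipy.spatial.transform import Rotation as Ro
def delta(target,yawdeg=None):
    """shift in present tool axes to world target; and tool-z turn (deg)"""
    from bench import robot
    o=robot.get_obs(); R=Ro.from_euler("xyz",o["ee_rot"]).as_matrix()
    y=np.degrees(o["ee_rot"][2])
    print("t",o["time"],"pos",o["tool_pos"].round(4),"rpy",np.degrees(o["ee_rot"]).round(2),"q",o["joint_positions"].round(2),"F",o["wrist_force"].round(1),"w",round(o["width"],4))
    print("shift mm",(R.T@(np.array(target)-o["tool_pos"])*1000).round(1), "turn", None if yawdeg is None else round((y-yawdeg+180)%360-180,2))
E
python3 -c "
from h import *
delta([.46,-.295,.15],78.1)"
```

```text
time: 0.9
tool_pos: [0.1475, 0.5295, 0.2048]
ee_rot: [-3.141, 0.001, 1.677]
wrist_force: [0.8, -0.8, 0.5]
width: 0.0939
finger_force: 0.0
time: 1.3
tool_pos: [0.1476, 0.5296, 0.2051]
ee_rot: [-3.141, 0.001, 1.366]
wrist_force: [-0.6, -0.2, -0.1]
width: 0.0936
finger_force: 0.0
t 1.3 pos [0.1476 0.5296 0.2051] rpy [-1.7999e+02  4.0000e-02  7.8260e+01] q [1.2  0.09 1.37 0.   1.68 1.4 ] F [-0.6 -0.2 -0.1] w 0.0936
shift mm [-743.8  473.7   55.5] turn 0.16
```

```bash
python3 -m crank '[[0,[-0.037,0.0237,0],[0,0,0]],[0,[-0.037,0.0237,0],[0,0,0]],[0,[-0.037,0.0237,0],[0,0,0]],[0,[-0.037,0.0237,0],[0,0,0]],[0,[-0.037,0.0237,0],[0,0,0]],[0,[-0.037,0.0237,0],[0,0,0]],[0,[-0.037,0.0237,0],[0,0,0]],[0,[-0.037,0.0237,0],[0,0,0]]]' >/dev/null; python3 -m crank '[[0,[-0.037,0.0237,0],[0,0,0]],[0,[-0.037,0.0237,0],[0,0,0]],[0,[-0.037,0.0237,0],[0,0,0]],[0,[-0.037,0.0237,0],[0,0,0]],[0,[-0.037,0.0237,0],[0,0,0]],[0,[-0.037,0.0237,0],[0,0,0]],[0,[-0.037,0.0237,0],[0,0,0]],[0,[-0.037,0.0237,0],[0,0,0]]]'; python3 -m crank '[[0,[-0.037,0.0237,0.02],[0,0,0]],[0,[-0.037,0.0237,0.02],[0,0,0]],[0,[-0.037,0.0237,0.015],[0,0,0]],[0,[-0.037,0.0237,0],[0,0,0]],[0,[0,0,0],[0,0,0]]]'
python3 -c "
from h import *
delta([.46,-.295,.028],78.1)"
```

```text
time: 2.9
tool_pos: [0.3972, -0.1295, 0.2055]
ee_rot: [3.141, -0.0, 1.365]
wrist_force: [1.1, 0.6, 1.1]
width: 0.0939
finger_force: 0.0
time: 3.4
tool_pos: [0.4594, -0.2958, 0.1478]
ee_rot: [-3.139, -0.0, 1.362]
wrist_force: [-0.2, 0.8, 0.0]
width: 0.0939
finger_force: 0.0
t 3.4 pos [ 0.4594 -0.2958  0.1478] rpy [-1.7983e+02 -1.0000e-02  7.8020e+01] q [-0.68  0.1   1.47 -0.    1.57 -0.47] F [-0.2  0.8  0. ] w 0.0939
shift mm [  0.9   0.8 119.8] turn -0.08
```

```bash
python3 -m crank '[[0,[0.001,0.001,0.04],[0,0,0]],[0,[0,0,0.04],[0,0,0]],[0,[0,0,0.028],[0,0,0]],[0,[0,0,0.01],[0,0,0]],[0,[0,0,0],[0,0,0]],[1,[0,0,0],[0,0,0]],[1,[0,0,0],[0,0,0]],[1,[0,0,0],[0,0,0]]]'; python3 -m crank '[[1,[0,0,0],[0,0,0]],[1,[0,0,0],[0,0,0]],[1,[0,0,0],[0,0,0]],[1,[0,0,0],[0,0,0]]]'
python3 -c "
from h import *
delta([.46,-.295,.028],78.1)"
```

```text
time: 4.2
tool_pos: [0.4616, -0.2918, 0.0345]
ee_rot: [3.138, 0.002, 1.364]
wrist_force: [-0.9, 0.6, 0.5]
width: 0.0736
finger_force: 0.0
time: 4.6
tool_pos: [0.4605, -0.2911, 0.0325]
ee_rot: [3.142, -0.0, 1.364]
wrist_force: [0.9, -0.6, 0.2]
width: 0.0414
finger_force: 0.0
t 4.6 pos [ 0.4605 -0.2911  0.0325] rpy [ 1.800e+02 -1.000e-02  7.813e+01] q [-0.67  0.17  1.63  0.    1.34 -0.46] F [ 0.9 -0.6  0.2] w 0.0414
shift mm [-4.   0.4  4.5] turn 0.03
```

```bash
python3 -m crank '[[1,[-0.004,0,0.0045],[0,0,0]],[1,[0,0,0],[0,0,0]],[1,[0,0,0],[0,0,0]],[1,[0,0,0],[0,0,0]],[1,[0,0,0],[0,0,0]]]'
python3 -c "
from h import *
delta([.46,-.295,.028],78.1)"
```

```text
time: 5.1
tool_pos: [0.4593, -0.2947, 0.0274]
ee_rot: [-3.141, -0.001, 1.364]
wrist_force: [-0.6, 0.2, -2.2]
width: 0.0236
finger_force: 30.0
t 5.1 pos [ 0.4593 -0.2947  0.0274] rpy [-1.7994e+02 -3.0000e-02  7.8130e+01] q [-0.67  0.18  1.63  0.    1.33 -0.47] F [-0.6  0.2 -2.2] w 0.0236
shift mm [-0.1  0.7 -0.6] turn 0.03
```

```bash
python3 -m crank '[[1,[0,0,-0.03],[0,0,0]],[1,[0,0,-0.045],[0,0,0]],[1,[0,0,-0.045],[0,0,0]],[1,[0,0,0],[0,0,0]]]'
python3 -c "
from h import *
delta([.5305,.0706,.148],78.1)"
```

```text
time: 5.5
tool_pos: [0.4632, -0.2977, 0.1564]
ee_rot: [3.128, 0.007, 1.364]
wrist_force: [0.5, -0.5, -1.9]
width: 0.0239
finger_force: 30.0
t 5.5 pos [ 0.4632 -0.2977  0.1564] rpy [179.21   0.39  78.14] q [-0.67  0.09  1.46  0.    1.57 -0.47] F [ 0.5 -0.5 -1.9] w 0.0239
shift mm [374.3  -9.9   5.7] turn 0.04
```

```bash
python3 -m crank '[[1,[0.045,-0.0012,0],[0,0,0]],[1,[0.047,-0.0012,0],[0,0,0]],[1,[0.047,-0.0012,0],[0,0,0]],[1,[0.047,-0.0012,0],[0,0,0]],[1,[0.047,-0.0012,0],[0,0,0]],[1,[0.047,-0.0012,0],[0,0,0]],[1,[0.047,-0.0012,0],[0,0,0]],[1,[0.045,-0.0012,0],[0,0,0]]]'; python3 -m crank '[[1,[0,0,0],[0,0,7]],[1,[0,0,0],[0,0,7]],[1,[0,0,0],[0,0,6]],[1,[0,0,0],[0,0,0]],[1,[0,0,0],[0,0,0]]]'
python3 - <<'E'
from h import *
from bench import vision
delta([.5305,.0706,.1],58)
ims=[]
for n,b in(("top",(170,190,100,90)),("side",(260,190,100,120))):
    s=vision.snapshot(n);np.savez(n+"1.npz",**s);x,y,w,h=b
    ims.append(cv2.resize(s["color"][y:y+h,x:x+w,::-1],(400,int(400*h/w)),interpolation=cv2.INTER_CUBIC))
H=max(i.shape[0] for i in ims)
cv2.imwrite("pics/hover.png",np.hstack([cv2.copyMakeBorder(i,0,H-i.shape[0],0,0,0) for i in ims]))
E
```

```text
time: 6.3
tool_pos: [0.5262, 0.0731, 0.1469]
ee_rot: [-3.14, 0.0, 1.364]
wrist_force: [0.4, -0.4, -1.7]
width: 0.024
finger_force: 30.0
time: 6.8
tool_pos: [0.5263, 0.071, 0.1471]
ee_rot: [-3.14, 0.001, 1.017]
wrist_force: [1.0, -0.0, -2.4]
width: 0.0238
finger_force: 30.0
t 6.8 pos [0.5263 0.071  0.1471] rpy [-1.7993e+02  4.0000e-02  5.8250e+01] q [0.03 0.07 1.51 0.   1.57 0.58] F [ 1.  -0.  -2.4] w 0.0238
shift mm [ 1.9  3.8 47.1] turn 0.25
```

View pics/hover.png

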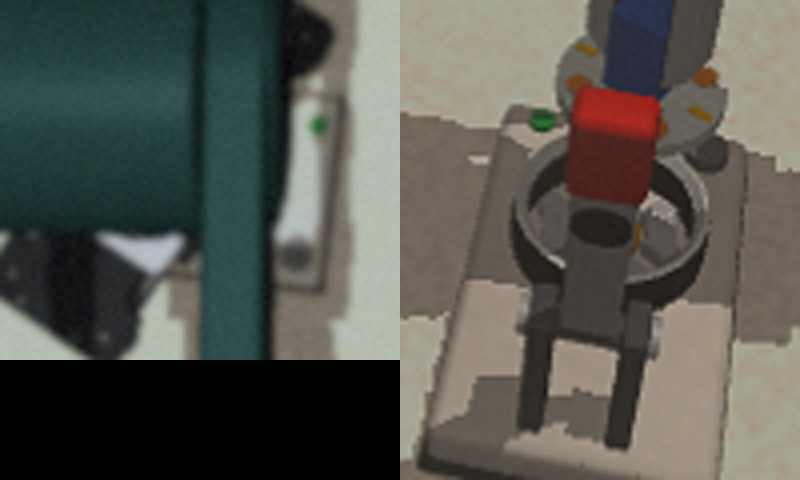

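The hover picture's left part (top) is blocked by the arm. In the right part (side) the carrier hangs above the well, with marks at crop (587,47) and (702,113), and the well rim spans (513,200) to (708,210). I'll fit the rim for a second centre estimate.

```bash
python3 - <<'E'
from h import *
s=dict(np.load("side1.npz"))
o=lambda p: np.array(p,float)/4-.5+[260,190]
# outer rim extremes, top edge z .057 (outer contour points, clicked from crop)
p=o([[113,200],[118,232],[150,268],[308,210],[300,240],[285,258],[270,160],[130,160]])
w=ray(s,p,.057); 
from scipy.optimize import least_squares
f=least_squares(lambda q:np.hypot(w[:,0]-q[0],w[:,1]-q[1])-.044,[.53,.07]);print("rim side",f.x,f.fun.round(4))
# carrier: disc edge points top surface
hsv=cv2.cvtColor(s["color"],cv2.COLOR_RGB2HSV);m=cv2.inRange(hsv,(21,80,110),(33,255,255));r=np.zeros_like(m);r[190:230,295:345]=1
n,l,st,c=cv2.connectedComponentsWithStats(m*r);print(np.c_[c[1:],st[1:,4],ray(s,c[1:],.1337)].round(4))
# z-map check of ring points in the top view (first shot): points with height .05-.06 near the well
t=dict(np.load("top0.npz"))
for q,nm in((t,"top"),(s,"side")):
    Z=q["z_map"];v,u=np.indices(Z.shape);ok=Z>0
    un=cv2.undistortPoints(np.c_[u[ok],v[ok]].astype(float).reshape(-1,1,2),K(q),q["dist"].astype(float)).reshape(-1,2)
    X=(np.c_[un*Z[ok][:,None],Z[ok]]-q["t"])@q["R"]
    k=(abs(X[:,2]-.054)<.006)&(np.hypot(X[:,0]-.5303,X[:,1]-.0706)<.055)
    P=X[k];f=least_squares(lambda a:np.hypot(P[:,0]-a[0],P[:,1]-a[1])-a[2],[.53,.07,.04],loss="soft_l1",f_scale=.002);print(nm,"ring depth",len(P),f.x)
E
```

```text
rim side [0.53330199 0.07503006] [-0.0023 -0.0013 -0.0007  0.0002 -0.0015 -0.0025 -0.003  -0.0017]
[[3.030000e+02 2.010000e+02 1.000000e+00 5.551000e-01 5.420000e-02
  1.337000e-01]
 [3.060000e+02 2.015000e+02 4.000000e+00 5.501000e-01 5.470000e-02
  1.337000e-01]
 [3.351667e+02 2.178333e+02 6.000000e+00 5.018000e-01 8.490000e-02
  1.337000e-01]]
top ring depth 323 [0.53179129 0.07066312 0.04024245]
side ring depth 387 [0.53171459 0.07335253 0.04052441]
```

```bash
python3 -c "
from h import *
delta([.5315,.0718,.085],58)"; python3 -m crank '[[1,[0.0035,0.004,0.03],[0,0,0]],[1,[0,0,0.03],[0,0,0]],[1,[0,0,0],[0,0,0]],[1,[0,0,0],[0,0,0]]]'
python3 -c "
from h import *
delta([.5315,.0718,.0674],58)"
```

```text
t 6.9 pos [0.5265 0.0708 0.1475] rpy [-1.7997e+02  2.0000e-02  5.8190e+01] q [0.03 0.06 1.51 0.   1.57 0.58] F [-0.6 -0.  -1.9] w 0.0239
shift mm [ 3.4  3.7 62.5] turn 0.19
time: 7.3
tool_pos: [0.5317, 0.0717, 0.0878]
ee_rot: [-3.14, 0.001, 1.015]
wrist_force: [0.3, -0.2, -1.7]
width: 0.024
finger_force: 30.0
t 7.3 pos [0.5317 0.0717 0.0878] rpy [-1.7993e+02  4.0000e-02  5.8140e+01] q [0.03 0.11 1.58 0.   1.45 0.58] F [ 0.3 -0.2 -1.7] w 0.024
shift mm [-0.  -0.1 20.4] turn 0.14
```

```bash
python3 -m crank '[[1,[0,0,0.006],[0,0,0]],[1,[0,0,0.004],[0,0,0]],[1,[0,0,0],[0,0,0]]]';  python3 -m crank '[[1,[0,0,0.003],[0,0,0]],[1,[0,0,0],[0,0,0]]]';python3 -m crank '[[1,[0,0,0.003],[0,0,0]],[1,[0,0,0],[0,0,0]]]'
```

```text
time: 7.6
tool_pos: [0.5322, 0.0719, 0.0783]
ee_rot: [3.141, -0.0, 1.015]
wrist_force: [-0.5, -0.0, -1.9]
width: 0.0239
finger_force: 30.0
time: 7.8
tool_pos: [0.532, 0.0719, 0.0749]
ee_rot: [-3.142, -0.0, 1.015]
wrist_force: [0.4, -0.9, -2.3]
width: 0.0237
finger_force: 30.0
time: 8.0
tool_pos: [0.5318, 0.0719, 0.0715]
ee_rot: [-3.141, 0.0, 1.015]
wrist_force: [-0.0, 0.1, -1.4]
width: 0.0243
finger_force: 30.0
```

```bash
python3 -m crank '[[1,[0,0,0.002],[0,0,0]],[1,[0,0,0],[0,0,0]]]';  python3 -m crank '[[1,[0,0,0.0015],[0,0,0]],[1,[0,0,0],[0,0,0]]]';python3 -m crank '[[1,[0,0,0.001],[0,0,0]],[1,[0,0,0],[0,0,0]]]'
```

```text
time: 8.2
tool_pos: [0.5318, 0.0719, 0.0697]
ee_rot: [-3.141, 0.0, 1.015]
wrist_force: [0.5, -0.6, -2.1]
width: 0.0237
finger_force: 30.0
time: 8.4
tool_pos: [0.5319, 0.0719, 0.0683]
ee_rot: [-3.141, 0.0, 1.014]
wrist_force: [0.1, 0.2, -2.0]
width: 0.0237
finger_force: 30.0
time: 8.6
tool_pos: [0.5319, 0.0719, 0.0673]
ee_rot: [-3.141, 0.0, 1.015]
wrist_force: [0.4, 0.0, -2.0]
width: 0.0238
finger_force: 30.0
```

```bash
python3 -m crank '[[1,[0,0,0.001],[0,0,0]],[1,[0,0,0],[0,0,0]]]';  python3 -m crank '[[1,[0,0,0.0005],[0,0,0]],[1,[0,0,0],[0,0,0]]]'
```

```text
time: 8.8
tool_pos: [0.5321, 0.0719, 0.0671]
ee_rot: [3.141, -0.0, 1.015]
wrist_force: [-1.7, -0.1, -0.5]
width: 0.024
finger_force: 30.0
time: 9.0
tool_pos: [0.5322, 0.0719, 0.0667]
ee_rot: [3.141, -0.0, 1.015]
wrist_force: [-1.9, 0.8, 2.6]
width: 0.0238
finger_force: 30.0
```

```bash
python3 -m crank '[[1,[0,0,0.0005],[0,0,0]],[1,[0,0,0],[0,0,3]],[1,[0,0,0],[0,0,0]]]';  python3 -m crank '[[1,[0,0,0],[0,0,2]],[1,[0,0,0],[0,0,0]]]';  python3 -m crank '[[1,[0,0,0],[0,0,2]],[1,[0,0,0],[0,0,0]]]'
```

```text
time: 9.3
tool_pos: [0.5327, 0.072, 0.0663]
ee_rot: [3.14, -0.001, 0.962]
wrist_force: [-1.4, -0.0, 4.6]
width: 0.024
finger_force: 30.0
time: 9.5
tool_pos: [0.5328, 0.0721, 0.0662]
ee_rot: [3.14, -0.002, 0.928]
wrist_force: [-0.9, 2.1, 4.9]
width: 0.0241
finger_force: 30.0
time: 9.7
tool_pos: [0.5326, 0.0722, 0.066]
ee_rot: [3.141, -0.002, 0.894]
wrist_force: [-0.7, 0.7, 4.4]
width: 0.0239
finger_force: 30.0
```

Yaw is 51.2° with about 6.5 N of press. I'll carry on in small turns.

```bash
for i in 1; do python3 -m crank '[[1,[0,0,0],[0,0,2]],[1,[0,0,0],[0,0,0]]]';  python3 -m crank '[[1,[0,0,0],[0,0,2]],[1,[0,0,0],[0,0,0]]]'; done
```

```text
time: 9.9
tool_pos: [0.5317, 0.0717, 0.0647]
ee_rot: [-3.141, 0.001, 0.859]
wrist_force: [0.1, 0.8, -2.3]
width: 0.0238
finger_force: 30.0
time: 10.1
tool_pos: [0.531, 0.0715, 0.0638]
ee_rot: [-3.14, 0.002, 0.824]
wrist_force: [-0.8, -0.2, -2.3]
width: 0.0241
finger_force: 30.0
```

Force has vanished: the keys are over the slots at yaw ~47–49°. Lower.

```bash
python3 -m crank '[[1,[0,0,0.0015],[0,0,0]],[1,[0,0,0],[0,0,0]]]';  python3 -m crank '[[1,[0,0,0.001],[0,0,0]],[1,[0,0,0],[0,0,0]]]'
```

```text
time: 10.3
tool_pos: [0.5314, 0.0718, 0.0629]
ee_rot: [-3.14, 0.001, 0.823]
wrist_force: [-0.3, 0.2, -2.2]
width: 0.0241
finger_force: 30.0
time: 10.5
tool_pos: [0.5319, 0.0718, 0.0627]
ee_rot: [-3.141, 0.0, 0.823]
wrist_force: [0.5, -0.8, -1.8]
width: 0.0238
finger_force: 30.0
```

```bash
python3 -m crank '[[1,[0,0,0.0005],[0,0,0]],[1,[0,0,0],[0,0,0]]]'
```

```text
time: 10.7
tool_pos: [0.532, 0.0719, 0.0625]
ee_rot: [3.142, -0.0, 0.823]
wrist_force: [0.2, 0.2, -2.8]
width: 0.024
finger_force: 30.0
```

```bash
python3 -m crank '[[1,[0,0,0.001],[0,0,0]],[1,[0,0,0],[0,0,0]]]';python3 -m crank '[[1,[0,0,0.0007],[0,0,0]],[1,[0,0,0],[0,0,0]]]'; python3 -m crank '[[1,[0,0,0.0005],[0,0,0]],[1,[0,0,0],[0,0,0]]]'
```

```text
time: 10.9
tool_pos: [0.532, 0.0719, 0.0613]
ee_rot: [-3.141, 0.0, 0.823]
wrist_force: [-0.0, -0.9, -2.2]
width: 0.0236
finger_force: 30.0
time: 11.1
tool_pos: [0.5321, 0.0719, 0.0611]
ee_rot: [3.142, -0.0, 0.823]
wrist_force: [-0.7, -0.3, -0.4]
width: 0.024
finger_force: 30.0
time: 11.3
tool_pos: [0.5321, 0.0719, 0.0609]
ee_rot: [3.141, -0.0, 0.823]
wrist_force: [-2.1, 0.5, 2.8]
width: 0.024
finger_force: 30.0
```

Home: contact came 6 mm lower than on the hub. Release and rise.

```bash
python3 -m crank '[[0.5,[0,0,-0.0005],[0,0,0]],[0.5,[0,0,0],[0,0,0]],[0.5,[0,0,0],[0,0,0]],[0.5,[0,0,0],[0,0,0]],[0.5,[0,0,-0.005],[0,0,0]],[0.5,[0,0,-0.02],[0,0,0]],[0.5,[0,0,-0.045],[0,0,0]],[0.5,[0,0,-0.048],[0,0,0]]]'; python3 -m crank '[[0.5,[0,0,-0.048],[0,0,-8]],[1,[0,0,-0.048],[0,0,-8]],[1,[0,0,-0.048],[0,0,-8]],[1,[0,0,0],[0,0,-8]],[1,[0,0,0],[0,0,-7]],[1,[0,0,0],[0,0,0]]]'
python3 -c "
from h import *
delta([.549,.311,.33],86)"
```

```text
time: 12.1
tool_pos: [0.5309, 0.0718, 0.1788]
ee_rot: [-3.139, 0.002, 0.822]
wrist_force: [0.1, 0.9, 0.5]
width: 0.0472
finger_force: 0.0
time: 12.7
tool_pos: [0.5322, 0.0719, 0.3236]
ee_rot: [3.14, -0.0, 1.503]
wrist_force: [-0.4, 1.1, -0.4]
width: 0.0101
finger_force: 0.0
t 12.7 pos [0.5322 0.0719 0.3236] rpy [ 1.7992e+02 -1.0000e-02  8.6110e+01] q [0.03 0.06 1.16 0.   1.91 0.1 ] F [-0.4  1.1 -0.4] w 0.0101
shift mm [239.7   0.6  -6.3] turn 0.11
```

```bash
python3 -m crank '[[1,[0.04,0,0],[0,0,0]],[1,[0.04,0,0],[0,0,0]],[1,[0.04,0,0],[0,0,0]],[1,[0.04,0,0],[0,0,0]],[1,[0.04,0,0],[0,0,0]],[1,[0.04,0,0],[0,0,0]],[1,[0,0,0],[0,0,0]],[1,[0,0,0],[0,0,0]]]'
python3 - <<'E'
from h import *
from bench import vision
delta([.549,.311,.2],86)
ims=[]
for n,b in(("top",(130,190,130,90)),("side",(250,200,100,120))):
    s=vision.snapshot(n);np.savez(n+"2.npz",**s);x,y,w,h=b
    ims.append(cv2.resize(s["color"][y:y+h,x:x+w,::-1],(400,int(400*h/w)),interpolation=cv2.INTER_CUBIC))
    q=s;Z=q["z_map"];v,u=np.indices(Z.shape);un=cv2.undistortPoints(np.c_[u.ravel(),v.ravel()].astype(float).reshape(-1,1,2),K(q),q["dist"].astype(float)).reshape(-1,2)
    X=((np.c_[un*Z.reshape(-1,1),Z.ravel()]-q["t"])@q["R"])
    hsv=cv2.cvtColor(q["color"],cv2.COLOR_RGB2HSV)
    for nm,lo,hi,c in(("red",(0,150,60),(5,255,255),(.545,.23)),("blue",(100,120,40),(130,255,255),(.5317,.0719))):
        m=(cv2.inRange(hsv,lo,hi).ravel()>0)&(Z.ravel()>0)&(np.hypot(X[:,0]-c[0],X[:,1]-c[1])<.07)
        P=X[m]
        if len(P): print(n,nm,len(P),"mean",P.mean(0).round(4),"z",np.percentile(P[:,2],[5,50,95]).round(4),"y",np.percentile(P[:,1],[2,98]).round(4),"x",np.percentile(P[:,0],[2,98]).round(4))
H=max(i.shape[0] for i in ims)
cv2.imwrite("pics/rel.png",np.hstack([cv2.copyMakeBorder(i,0,H-i.shape[0],0,0,0) for i in ims]))
E
```

```text
time: 13.5
tool_pos: [0.5479, 0.3118, 0.3217]
ee_rot: [-3.14, 0.001, 1.503]
wrist_force: [-0.7, -0.0, 0.2]
width: 0.0003
finger_force: 0.0
t 13.5 pos [0.5479 0.3118 0.3217] rpy [-1.7991e+02  8.0000e-02  8.6100e+01] q [ 0.43  0.29  0.91 -0.    1.95  0.5 ] F [-0.7 -0.   0.2] w 0.0003
shift mm [ -0.6   1.3 121.7] turn 0.1
top red 71 mean [0.5416 0.2002 0.2585] z [0.2561 0.2585 0.2608] y [0.1946 0.2064] x [0.5312 0.5525]
top blue 88 mean [0.5309 0.0719 0.0915] z [0.0889 0.0914 0.0937] y [0.06   0.0836] x [0.5191 0.5422]
```

View pics/rel.png

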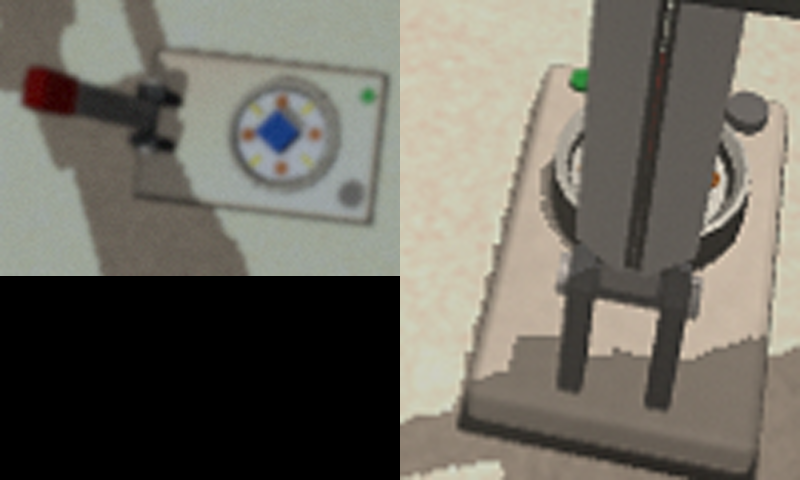

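The left part shows the carrier in the well with its marks on the diagonals. Post top depth is 0.0915, where home is 0.090 and proud is 0.096, so it is seated. The grip end (48,90 in the crop) shows the bar leaning back about 12°. Next I bring the closed fingers down behind it and push.

```bash
python3 -m crank '[[1,[0,0,0.048],[0,0,0]],[1,[0,0,0.048],[0,0,0]],[1,[-0.035,0,0],[0,0,0]],[1,[-0.035,0,0],[0,0,0]],[1,[-0.02,0,0],[0,0,0]],[1,[-0.018,0,-0.003],[0,0,0]],[1,[-0.018,0,-0.003],[0,0,0]],[1,[0,0,0],[0,0,0]]]'
python3 -m crank '[[1,[-0.018,0,-0.002],[0,0,0]],[1,[-0.018,0,-0.002],[0,0,0]],[1,[-0.018,0,0.005],[0,0,0]],[1,[-0.018,0,0.0065],[0,0,0]],[1,[0,0,0],[0,0,0]]]'
python3 - <<'E'
from h import *
from bench import vision
delta([.5317+.071*.0415,.0719+.9975*.0415,.2245],86)
s=vision.snapshot("side");cv2.imwrite("pics/push.png",cv2.resize(s["color"][100:330,190:430,::-1],None,fx=2.5,fy=2.5))
E
```

```text
time: 14.4
tool_pos: [0.5402, 0.1831, 0.2342]
ee_rot: [3.139, 0.0, 1.5]
wrist_force: [0.7, -0.4, -1.4]
width: 0.0005
finger_force: 0.0
time: 14.9
tool_pos: [0.5346, 0.1126, 0.2246]
ee_rot: [-3.141, 0.001, 1.501]
wrist_force: [0.7, -0.4, 0.4]
width: 0.0005
finger_force: 0.0
t 14.9 pos [0.5346 0.1126 0.2246] rpy [-1.7994e+02  4.0000e-02  8.6000e+01] q [ 0.1   0.08  1.34 -0.    1.72  0.17] F [ 0.7 -0.4  0.4] w 0.0005
shift mm [ 0.7 -0.   0.1] turn 0.0
```

View pics/push.png

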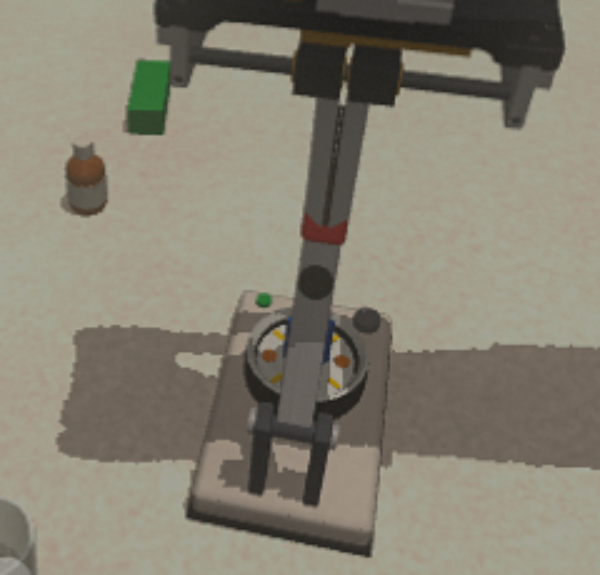

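The bar is leaning forward, with the finger tips on the red grip (325,230) and the carrier still in place. I'll carry on around the arc.

```bash
python3 -m crank '[[1,[-0.016,0,0.009],[0,0,0]],[1,[-0.015,0,0.0115],[0,0,0]],[1,[-0.013,0,0.013],[0,0,0]],[1,[-0.012,0,0.0145],[0,0,0]],[1,[-0.009,0,0.016],[0,0,0]],[1,[-0.0075,0,0.0175],[0,0,0]],[1,[0,0,0],[0,0,0]]]'
python3 -c "
from h import *
delta([.5317-.071*.039,.0719-.9975*.039,.107],86)"
```

```text
time: 15.65
tool_pos: [0.5275, 0.04, 0.1395]
ee_rot: [-3.134, 0.001, 1.501]
wrist_force: [1.1, 0.4, -0.7]
width: 0.0005
finger_force: 0.0
t 15.65 pos [0.5275 0.04   0.1395] rpy [-1.7957e+02  4.0000e-02  8.6010e+01] q [-0.03  0.07  1.52 -0.    1.56  0.04] F [ 1.1  0.4 -0.7] w 0.0005
shift mm [-6.8  2.2 32.5] turn 0.01
```

```bash
python3 -m crank '[[1,[-0.005,0.001,0.015],[0,0,0]],[1,[-0.002,0.001,0.012],[0,0,0]],[1,[0,0,0],[0,0,0]]]';python3 -m crank '[[1,[0,0,0.003],[0,0,0]],[1,[0,0,0],[0,0,0]]]'; python3 -m crank '[[1,[0,0,0.002],[0,0,0]],[1,[0,0,0],[0,0,0]]]'
```

```text
time: 15.95
tool_pos: [0.5302, 0.0341, 0.1143]
ee_rot: [-3.138, 0.0, 1.503]
wrist_force: [-0.0, -0.8, -0.5]
width: 0.0005
finger_force: 0.0
time: 16.15
tool_pos: [0.5316, 0.0346, 0.1138]
ee_rot: [3.141, -0.0, 1.504]
wrist_force: [-1.3, 0.2, -0.6]
width: 0.0004
finger_force: 0.0
time: 16.35
tool_pos: [0.5317, 0.0345, 0.1121]
ee_rot: [3.141, -0.0, 1.503]
wrist_force: [-0.1, 0.2, -0.8]
width: 0.0006
finger_force: 0.1
```

```bash
python3 -m crank '[[1,[0,0,0.002],[0,0,0]],[1,[0,0,0],[0,0,0]]]';python3 -m crank '[[1,[0,0,0.002],[0,0,0]],[1,[0,0,0],[0,0,0]]]'; python3 -m crank '[[1,[0,0,0.001],[0,0,0]],[1,[0,0,0],[0,0,0]]]'
```

```text
time: 16.55
tool_pos: [0.5315, 0.0344, 0.1097]
ee_rot: [3.142, -0.0, 1.503]
wrist_force: [-0.0, -0.3, -1.3]
width: 0.0007
finger_force: 0.1
time: 16.75
tool_pos: [0.5313, 0.0343, 0.1075]
ee_rot: [-3.141, -0.0, 1.503]
wrist_force: [-0.1, -0.1, 0.0]
width: 0.0008
finger_force: 0.0
time: 16.95
tool_pos: [0.5315, 0.0343, 0.1072]
ee_rot: [3.141, -0.0, 1.503]
wrist_force: [-2.1, -0.3, 3.2]
width: 0.0007
finger_force: 1.4
```

```bash
python3 -m crank '[[1,[0,0,0.001],[0,0,0]],[1,[0,0,0],[0,0,0]]]'; python3 -m crank '[[1,[0,0,-0.004],[0,0,0]],[1,[0,0,-0.02],[0,0,0]],[1,[0,0,-0.045],[0,0,0]],[1,[-0.04,0,-0.045],[0,0,0]],[1,[-0.045,0,0],[0,0,0]],[1,[-0.045,0,0],[0,0,0]],[1,[-0.045,0,0],[0,0,0]],[1,[-0.04,0,0],[0,0,0]]]'
python3 - <<'E'
from h import *
from bench import vision
ims=[]
for n,b in(("top",(140,130,250,150)),("side",(160,90,220,260))):
    s=vision.snapshot(n);x,y,w,h=b
    ims.append(cv2.resize(s["color"][y:y+h,x:x+w,::-1],(400,int(400*h/w)),interpolation=cv2.INTER_CUBIC))
    q=s;Z=q["z_map"];v,u=np.indices(Z.shape);un=cv2.undistortPoints(np.c_[u.ravel(),v.ravel()].astype(float).reshape(-1,1,2),K(q),q["dist"].astype(float)).reshape(-1,2)
    X=((np.c_[un*Z.reshape(-1,1),Z.ravel()]-q["t"])@q["R"])
    m=(cv2.inRange(cv2.cvtColor(q["color"],cv2.COLOR_RGB2HSV),(0,150,60),(5,255,255)).ravel()>0)&(Z.ravel()>0)&(np.hypot(X[:,0]-.53,X[:,1]-.03)<.06)
    print(n,m.sum(),np.percentile(X[m],[10,50,90],axis=0).round(4) if m.any() else "")
H=max(i.shape[0] for i in ims)
cv2.imwrite("pics/end.png",np.hstack([cv2.copyMakeBorder(i,0,H-i.shape[0],0,0,0) for i in ims]))
E
```

```text
time: 17.15
tool_pos: [0.5315, 0.0343, 0.1072]
ee_rot: [3.141, -0.0, 1.503]
wrist_force: [-4.3, 0.4, 6.6]
width: 0.0006
finger_force: 3.3
time: 17.95
tool_pos: [0.5171, -0.1754, 0.2119]
ee_rot: [3.141, 0.0, 1.503]
wrist_force: [-0.2, -0.5, 1.0]
width: 0.0006
finger_force: 0.0
top 198 [[0.5179 0.0076 0.1064]
 [0.5279 0.0251 0.1081]
 [0.537  0.0409 0.11  ]]
side 266 [[0.5178 0.0092 0.1043]
 [0.5272 0.0287 0.1064]
 [0.5368 0.0458 0.1076]]
```

View pics/end.png

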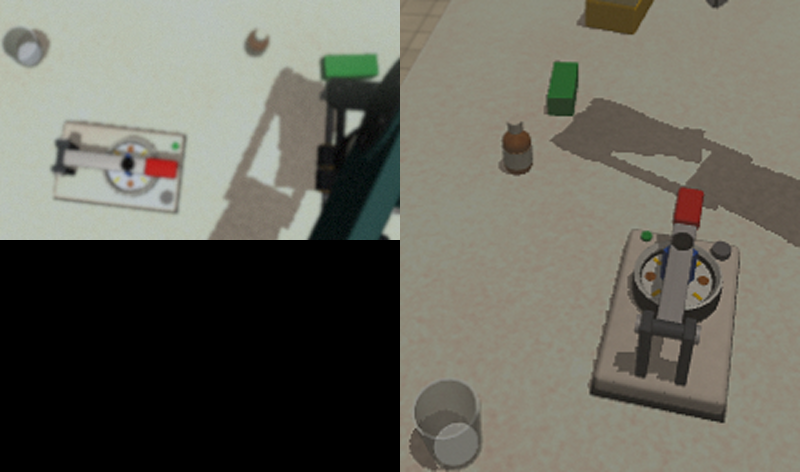

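The bar lies level over the seated carrier, with the red grip at z = 0.107 as expected for closed. The bottle, beaker and box stand where they were, and the arm is clear.

```bash
python3 -m crank '[[1,[0,0,0],[0,0,0]],[1,[0,0,0],[0,0,0]],[1,[0,0,0],[0,0,0]]]'; python3 -c "
from bench import robot
print(robot.close_job())"
```

```text
time: 18.35
tool_pos: [0.5177, -0.1721, 0.2122]
ee_rot: [3.141, -0.0, 1.505]
wrist_force: [0.1, -0.4, -0.3]
width: 0.0005
finger_force: 0.0
the job is handed in; nothing more can be done
None
```

The carrier is fully home in the spinner, pressed with about 7 N at most, the clamp bar is fully down and released, the bottle, beaker and slide box are where they stood, and I handed the job in at about 18 s on the robot's clock (no verdict was returned).

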